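# Press a two-part chocolate mould shut and hold it

## Robot

A 6-joint arm with a two-finger parallel gripper is mounted at the origin on a cart in front of the work surface, level with it; the furniture and walls round the work are solid. World frame = base frame: x ahead of the robot, y to its left, z up, the work surface at z = 0. Lengths are in mm, angles in rad, forces in N, time in s.
With the tool pointing down it reaches from about 375 to 925 mm from the base axis. Payload 5.7 kg.
Tool frame: the origin (TCP) lies at the very end of the fingers, on their centre line; the grasp point (between the pads) lies 19 mm behind it (env.grip_depth is the distance from the TCP to the grasp point, in mm); z points along the fingers, y is the line along which they close (so a half turn about z gives the same grasp; the last joint's range is limited). The gripper opens to 85 mm and grips with 20 to 120 N. Pads are 22 mm wide; open, the fingers measure 114 mm over their backs; the gripper's body (76 mm by 85 mm) begins 54 mm behind the grasp point. The pads swing forward as they close: fully open they stand 13 mm farther back than shut.
Start: joints at [-0.115, 0.359, 1.51, -0, 1.272, -0.115], TCP at [599.969, -0.004, 231.267] pointing down, gripper open.
Joint ranges: [-2.97, 2.97], [-1.01, 2.36], [0.21, 2.38], [-0.96, 4.11], [0.2, 2.71], [-2.98, 2.98]. Speed limits (rad/s): [2.39, 2.39, 3.14, 3.14, 3.14, 3.14].

## Interface

Orientations are given as a unit quaternion [x, y, z, w].
In Python, from workcell import env, imaging, finder gives the robot as it stands.
- The arm moves only by the shell command python3 -m crank 'ROWS' [FORCE]. ROWS is JSON, one flat list of numbers, 5 for each row, row after row: the closure, from 0 (fully open) to 1 (shut), then the shift along the tool's x, y, z in cm, then the turn about the tool's z in degrees. In form: [fingers, tx, ty, tz, yaw, fingers, tx, ty, tz, yaw, ...]. A call has 1 to 5 rows; each row shifts and turns the commanded pose from where the row before left it, along the tool's axes as they then stand; what a row does not reach is not made up. A row lasts 1/8 s, in which the tool goes at most 62.5 mm and 10.7 degrees, less where a joint would pass 70% of its speed; a pose out of reach is approached as far as the arm can. A call is refused whole if a number of a shift passes 6.25 or a number of a turn 10.7, either way. A call with a gripper value outside its range is refused whole. The fingers move at their own pace and stop on an object; FORCE is the grip in N (left out, the last holds). Time passes only in rows, so rows that do not move let the fingers close. It gives the time, the measured TCP pose, the force, the opening and the grip force at its end, in the units of the state.
- env.observe(): the state, without advancing time (a new reading comes with each control period).
- imaging.capture(name): name is "scene" or "side" or "wrist"; returns a dict with "color" (384x512x3 uint8, blue, green, red), "intrinsics" (3x3 intrinsics, pixels), "eye" and "rotation" of the camera in the world; the wrist camera has in their place "tool_from_camera" (4x4, takes a point from camera to tool coordinates, whose origin is the TCP and whose axes are the flange's). Camera axes: x right, y down, z forward; pixel columns grow to the right and rows downward; lengths in mm; the calibration is good to about 2 mm. The wrist camera is an equidistant fisheye: a pixel r from the principal point sees the ray r / f radians off the axis. A picture is of the moment at which its call begins: read the wrist's pose just before it. There is no depth.
- env.hand_in(): hands the job in; it is judged then, once.
Trained networks look in a picture, given as the dict that the camera call returned (one of the last four; its "shot" number tells which), for a name from the list of things; names that differ only in an ending like _2 or _b are one class to them, and where a whole thing is asked for, a point or a joint stands for the part that bears it (a point fixed in the world has none). Each returns a list of dicts, best first, with "p" (0 to 1); they miss things now and then, are a little off and sometimes report something else, mostly with a low value. They report only what shows in the picture. A call takes as long as a camera call. They do not tell look-alikes from the thing itself.
- finder.look_for(picture, label): "centre" ([column, row] in pixels, amid what is visible of it).
- finder.masks_of(picture, label): "pixels" (384x512 bool, what is visible of it) and "centre" ([column, row] in pixels, amid what is visible of it).
- finder.landmark_of(picture, label): "centre" ([column, row] in pixels: a listed point, or the origin of a listed thing).
The state is a dict: "time_s": time; "joint_positions": joint angles; "joint_velocities": joint speeds; "tau": joint torques, N m; "eef_pos": TCP position; "ee_rot": TCP orientation; "wrist_force": force on the tool from outside, world axes, zero at the start; "torque": the same for the moment, N m; "opening": finger opening in mm; "finger_force": force on a finger pad.
Only numpy, scipy, OpenCV 4.12 (cv2) and the standard library are available. Lean on these libraries where they do the work, as an engineer would, in place of code of your own. Each camera call takes 0.05 s, during which the arm holds its last target. There are 200 camera calls.

## Task

The two halves of the clear sphere mould must be held together while the chocolate seam sets. Balance the loose wooden pressing block, cork side down, on the crown of the mould's dome and let it go; push the mould carriage (the one with the black ball knob) fully home under the press without losing the block; then pump the red trigger until the rubber foot has come down on the block and the mould's flanges meet, and finish still squeezing the trigger gently, so that the mould stays shut but is never crushed. Work the plunger by its trigger only, and leave everything else on the table where it stands.

Things in the scene. Friction and masses are not known exactly. Their poses are not given: they have to be found in the camera images.
- press: bench press right of the scale, fixed. Origin on the table plane under the plunger axis; x points from the loading front to the rear column, z up. Base 300 x 124 mm (x -185 to +115 mm, 12 mm high), column x 64 to 104 mm, white head z 181 to 245 mm, x -20 to 104 mm, 39 mm wide; toothed plunger rod on the axis, its top at most 262 mm high
- carriage (a joint): slide of the steel mould carriage in m: 0 = fully home, dome under the plunger; grows as it comes out towards the front (-x of the press), at most 0.10. Starts at 0.085 to 0.10. It slides with about 1.5 N and stays where it is left
- carriage_knob (a point): centre of the carriage's black ball knob, 24 mm across, 88 mm above the table, on a 10 mm upright stem; moves with the carriage; at carriage = 0 it is 88 mm in front of the plunger axis; the dome's axis is always 88 mm behind the knob (press +x)
- mould_crown (a point): highest point of the clear mould's dome (sphere of radius 40 mm over a dark chocolate ball, square flanges 104 mm wide), 97 mm above the table while the mould stands open. The block goes here, centred within about 5 mm or it rolls off. When the carriage is home the crown is under the foot
- mould_top (a joint): how far the upper mould half has been pressed down, in m: 0 = standing 6 mm open on its red silicone seal, 0.006 = flanges meet (shut). About 9 N on the block shuts it; when the trigger is let go it rises again
- block: loose beech pressing block, 64 x 40 x 22 mm (x, y, z), about 90 g, lying flat on its cork face left of the scale; origin at the centre of its underside, long side along its x. It rides on the dome and spreads the foot's force
- foot: black rubber foot of the plunger, 38 mm across, 14 mm high; origin at the centre of its underside, 140 to 150 mm above the table at the start; gives about 0.18 mm per N (8 mm at most). It comes down as the trigger is pumped. More than 25 N on the block crushes the mould
- trigger (a joint): angle of the red trigger, rad: 0 = at rest (a spring brings it back), 0.24 = fully squeezed. It hinges at its foot, 80 mm behind the plunger axis, 222 mm up; its upper end moves forward to the palm grip. A full squeeze drives the toothed plunger down about 10 mm; as the trigger returns the plunger stays by friction, which holds only about 5 N, so the mould opens again if it is let go
- trigger_grip (a point): point on the rear face of the red trigger (24 mm wide, z 232 to 316 mm), 300 mm above the table at rest, to press forward (press -x); travels 19 mm in a full squeeze. The return spring takes 3 to 5 N here. While the trigger is short of its stop, the foot presses with roughly the squeeze less 5 to 8 N: a 20 N squeeze shuts the mould safely, 40 N can crush it
- palm_grip (a point): point on the front face of the fixed black palm grip (14 mm deep, 30 mm wide, z 244 to 324 mm), 300 mm above the table; 53 mm in front of trigger_grip at rest. A gripper from above takes grip and trigger between its fingers, closing along the press's x; both stick up free above the head
- dough_scraper: dough scraper with a round blue back, 98 x 126 x 21 mm, loose near the front left of the table; leave it alone
- nozzle_2: loose steel piping nozzle, a 50 mm high cone, behind the block; leave it alone
There are look-alikes about, which are no part of the job. What is meant by the block is not pink or yellow, and is the smaller of those in its own colour.

How it is judged:
By the outcome, as a careful person would: the job done as asked, in the order asked, and still so for the second after the job is handed in, while the arm keeps its last pose, push and grip.
It also fails if it takes over 66 s, if anything falls off the work surface, if the arm or the gripper's body presses on something with over 40 N, if the wrist force passes 120 N, or if a joint passes its speed limit or range.

## Working session

There is one attempt and no reset: what is moved stays moved. The work goes in short steps, Python scripts to look and compute and a shell command to move; the robot and the scene stay as the last step left them, time stands still between calls to the robot, and variables do not carry over. Pictures are saved under pics/ and viewed, at most 10 in all, crops included, and the job is handed in when it is done.

```bash
mkdir -p pics; ls; cat > h.py <<'E'
import numpy as np,cv2
from workcell import env,imaging,finder
from scipy.spatial.transform import Rotation as R
def ray(p,uv,st=None):
    K=np.array(p["intrinsics"]);u=(np.array(uv,float)-K[:2,2])/[K[0,0],K[1,1]]
    if "eye" in p: return np.array(p["eye"],float),np.array(p["rotation"])@np.array([*u,1.])
    t=np.linalg.norm(u);d=np.array([*(u/max(t,1e-9)*np.sin(t)),np.cos(t)])
    T=np.array(p["tool_from_camera"]);r=R.from_quat(st["ee_rot"]).as_matrix()
    return np.array(st["eef_pos"])+r@T[:3,3],r@T[:3,:3]@d
def onz(p,uv,z,st=None):
    e,d=ray(p,uv,st);return e+d*(z-e[2])/d[2]
def tri(rays):
    A=0;b=0
    for e,d in rays:
        d=d/np.linalg.norm(d);P=np.eye(3)-np.outer(d,d);A=A+P;b=b+P@e
    return np.linalg.solve(A,b)
E
python3 - <<'E'
from h import *
st=env.observe();print(st)
for n in("scene","side","wrist"):
    p=imaging.capture(n);cv2.imwrite(f"pics/{n}0.png",p["color"])
    print(n,p.get("eye"),np.array(p["intrinsics"]).tolist())
    for l in("block","carriage_knob","mould_crown","trigger_grip","palm_grip","foot","press"):
        print(l,[(np.round(q["centre"],1).tolist(),round(q["p"],2)) for q in finder.landmark_of(p,l)[:5]])
E
```

```text
pics
{'time_s': 0.0, 'joint_positions': array([-1.15131018e-01,  3.59487891e-01,  1.51142030e+00,  1.49680621e-05,
        1.27245631e+00, -1.15115207e-01]), 'joint_velocities': array([-0.00026311, -0.00147693,  0.00040239,  0.00047652,  0.00060663,
       -0.00039499]), 'tau': array([ 1.96551155e-03, -5.27614331e+01, -2.78626120e+01, -6.37880498e-05,
        1.32890840e-02, -2.81424428e-05]), 'eef_pos': array([5.99345819e+02, 5.47405853e-02, 2.30468361e+02]), 'ee_rot': array([ 7.07113654e-01,  7.07099353e-01, -5.44733912e-04, -6.98698610e-04]), 'wrist_force': array([ 0.64271884, -0.57555123, -0.01270056]), 'torque': array([-0.04166994, -0.00272655, -0.04280591]), 'finger_force': 0.0, 'opening': 85.11936508569835}
scene [-398.93746739 -705.97614839  856.99250131] [[386.7451544698367, 0.0, 263.15850707785484], [0.0, 386.7451544698367, 195.6598309851967], [0.0, 0.0, 1.0]]
block [([196.3, 211.9], 0.58), ([259.9, 226.0], 0.55), ([233.9, 232.8], 0.44), ([209.6, 253.5], 0.44)]
carriage_knob [([341.9, 276.8], 0.82)]
mould_crown [([354.5, 257.1], 0.8), ([342.9, 277.2], 0.6)]
trigger_grip [([
[... 373 characters left out ...]
 0.85), ([191.3, 199.5], 0.79), ([185.8, 251.0], 0.72), ([217.7, 232.5], 0.63)]
carriage_knob [([314.1, 314.9], 0.84)]
mould_crown [([338.2, 291.5], 0.84)]
trigger_grip [([370.6, 257.5], 0.73), ([405.0, 185.3], 0.6), ([313.9, 314.7], 0.3)]
palm_grip [([388.0, 193.2], 0.89), ([314.5, 314.1], 0.74)]
foot [([370.2, 258.7], 0.49), ([358.9, 301.4], 0.18)]
press [([365.1, 298.6], 0.84)]
wrist None [[297.3186396354542, 0.0, 255.6355448769439], [0.0, 297.3186396354542, 189.80564675065384], [0.0, 0.0, 1.0]]
block [([211.2, 41.4], 0.96), ([114.2, 52.0], 0.81), ([54.8, 57.0], 0.57)]
carriage_knob [([122.8, 363.3], 0.57)]
mould_crown []
trigger_grip []
palm_grip []
foot []
press [([239.3, 333.7], 0.93)]
```

```bash
python3 - <<'E'
import cv2
a=cv2.imread('pics/side0.png');b=cv2.imread('pics/wrist0.png')
cv2.imwrite('pics/s0c.png',cv2.resize(a[150:360,150:430],None,fx=2.8,fy=2.8,interpolation=cv2.INTER_CUBIC))
E
python3 - <<'E'
from h import *
im={n:imaging.capture(n) for n in("scene","side")}
S,D=im["scene"],im["side"]
for l,a,b in(("knob",(341.9,276.8),(314.1,314.9)),("crown",(354.5,257.1),(338.2,291.5)),("trig",(384.4,173.7),(405,185.3)),("palm",(379.2,181.1),(388,193.2)),("press",(365.1,265.1),(365.1,298.6)),("foot",(366.9,232.8),(370.3,258.3))):
    print(l,tri([ray(S,a),ray(D,b)]).round(1))
print("knob z88",onz(S,(341.9,276.8),88),onz(D,(314.1,314.9),88))
for c in((196.3,211.9),(259.9,226),(233.9,232.8),(209.6,253.5)):print("blk scene",onz(S,c,0).round(0))
for c in((250.4,221.1),(191.3,199.5),(185.8,251),(217.7,232.5)):print("blk side",onz(D,c,0).round(0))
st=env.observe();W=imaging.capture("wrist")
for c in((211.2,41.4),(114.2,52),(54.8,57)):print("blk wr",onz(W,c,0,st).round(0))
E
```

```text
Traceback (most recent call last):
  File "h.py", line 6, in ray
    if "eye" in p: return np.array(p["eye"],float),np.array(p["rotation"])@np.array([*u,1.])
                                                   ~~~~~~~~~~~~~~~~~~~~~~~^~~~~~~~~~~~~~~~~~
ValueError: matmul: Input operand 1 has a mismatch in its core dimension 0, with gufunc signature (n?,k),(k,m?)->(n?,m?) (size 3 is different from 4)
```

View pics/s0c.png

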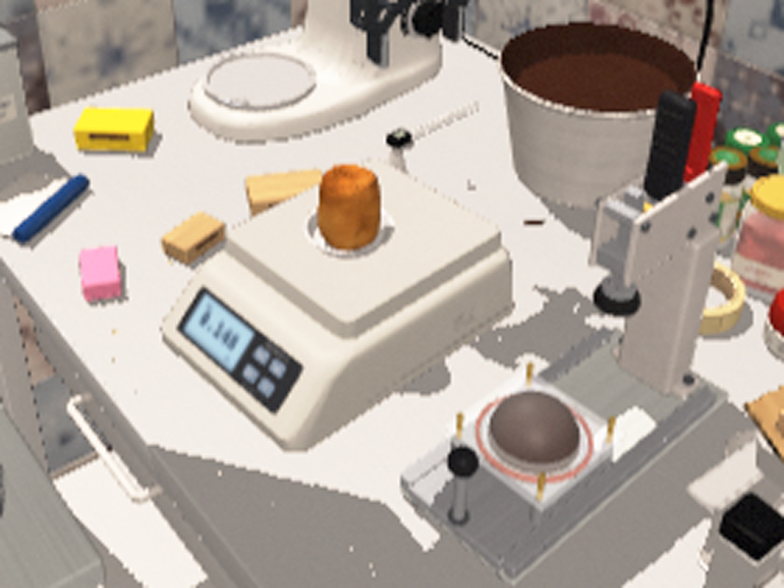

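View pics/wrist0.png

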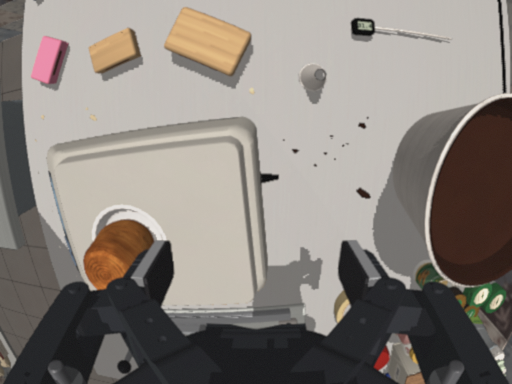

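The pictures show a small beech block at wrist (114,51), a larger look-alike at (208,41) and a pink one at (50,60). The press is right of the scale, with the knob at side (314,315).

```bash
sed -i 's/np.array(p\["rotation"\])@/rot(p)@/' h.py; cat >> h.py <<'E'
def rot(p):
    r=np.array(p["rotation"],float);return R.from_quat(r).as_matrix() if r.size==4 else r
E
python3 - <<'E'
from h import *
im={n:imaging.capture(n) for n in("scene","side")}
S,D=im["scene"],im["side"]
for l,a,b in(("knob",(341.9,276.8),(314.1,314.9)),("crown",(354.5,257.1),(338.2,291.5)),("trig",(384.4,173.7),(405,185.3)),("palm",(379.2,181.1),(388,193.2)),("press",(365.1,265.1),(365.1,298.6)),("foot",(366.9,232.8),(370.3,258.3))):
    print(l,tri([ray(S,a),ray(D,b)]).round(1))
print("knob z88",onz(S,(341.9,276.8),88),onz(D,(314.1,314.9),88))
for c in((196.3,211.9),(259.9,226),(233.9,232.8),(209.6,253.5)):print("blk scene",onz(S,c,0).round(0))
for c in((250.4,221.1),(191.3,199.5),(185.8,251),(217.7,232.5)):print("blk side",onz(D,c,0).round(0))
st=env.observe();W=imaging.capture("wrist");print(R.from_quat(st["ee_rot"]).as_matrix().round(3))
for c in((211.2,41.4),(114.2,52),(54.8,57)):print("blk wr",onz(W,c,0,st).round(0))
# block top face outline from wrist mask, at z=22
for m in finder.masks_of(W,"block")[:4]:
    pts=np.argwhere(m["pixels"])[:,::-1]
    q=np.array([onz(W,p,15,st)[:2] for p in pts],np.float32);print(m["p"],np.round(m["centre"]),cv2.minAreaRect(q))
print(onz(S,(341,277),0))
E
```

```text
knob [ 379.3 -317.3   97.6]
crown [ 443.9 -319.1  128.8]
trig [ 667.6 -283.6  298.8]
palm [ 572.7 -308.5  322.2]
press [ 577.6 -296.8    2.7]
foot [ 584.  -286.4  125.1]
knob z88 [ 388.08260265 -313.68052384   88.        ] [ 386.38220247 -309.86823253   88.        ]
blk scene [446. 403.   0.]
blk scene [532. 128.   0.]
blk scene [436. 176.   0.]
blk scene [292. 156.   0.]
blk side [545. 164.   0.]
blk side [451. 405.   0.]
blk side [303. 152.   0.]
blk side [426. 175.   0.]
[[-0.  1. -0.]
 [ 1.  0.  0.]
 [ 0. -0. -1.]]
blk wr [545. 153.   0.]
blk wr [412. 152.   0.]
blk wr [309. 161.   0.]
0.94 [114.  52.] ((418.4390563964844, 150.64698791503906), (70.5167465209961, 45.331336975097656), 14.677980422973633)
0.94 [49. 59.] ((308.85357666015625, 155.87071228027344), (65.20897674560547, 54.18292236328125), 65.83024597167969)
0.88 [206.  42.] ((541.9577026367188, 151.74356079101562), (61.303382873535156, 97.95806884765625), 64.8006362915039)
[ 475.50626439 -267.02409636    0.        ]
```

```bash
python3 -m crank '[0,3.8,-4.5,0,0, 0,3.8,-4.5,0,0, 0,3.8,-4.5,0,0, 0,3.8,-4.5,0,0, 0,0,0,0,0]'; python3 -m crank '[0,0,0,0,10.7, 0,0,0,0,10.7, 0,0,0,0,10.7, 0,0,0,0,10.7, 0,0,0,0,10.7]';python3 -m crank '[0,0,0,0,10.7, 0,0,0,0,10.7, 0,0,0,0,0]'
cat > blk.py <<'E'
from h import *
st=env.observe();W=imaging.capture("wrist");r=R.from_quat(st["ee_rot"]).as_matrix();print(st["eef_pos"],st["time_s"],"tool y ang",np.degrees(np.arctan2(r[1,1],r[0,1])))
print([(np.round(q["centre"]),q["p"],onz(W,q["centre"],0,st).round(1)) for q in finder.landmark_of(W,"block")[:3]])
for m in finder.masks_of(W,"block")[:3]:
    pts=np.argwhere(m["pixels"])[:,::-1]
    q=np.array([onz(W,p,20,st)[:2] for p in pts],np.float32);(c,s,a)=cv2.minAreaRect(q)
    d=r.T@(np.array([*c,3])-st["eef_pos"]);print(np.round(m["centre"]),np.round(c,1),np.round(s,1),round(a,1),"tool shift cm",(d/10).round(2))
E
python3 blk.py
```

```text
time_s: 2.12
eef_pos: [416.1, 153.7, 231.2]
ee_rot: [0.706, 0.708, -0.001, -0.001]
wrist_force: [0.8, -0.4, -0.5]
opening: 85.0
finger_force: 0.0
time_s: 2.75
eef_pos: [421.1, 151.5, 231.5]
ee_rot: [0.951, 0.31, 0.0, 0.0]
wrist_force: [0.1, 0.5, 0.2]
opening: 85.4
finger_force: 0.0
time_s: 3.12
eef_pos: [420.9, 151.6, 231.4]
ee_rot: [0.991, 0.132, 0.0, 0.0]
wrist_force: [0.2, 0.3, -0.7]
opening: 85.3
finger_force: 0.0
[420.94537473 151.55060645 231.42736762] 3.125 tool y ang -74.83582800666143
[(array([282.,  68.]), 0.86, array([542.6, 150.9,   0. ])), (array([86., 96.]), 0.65, array([452.7, 403.1,   0. ])), (array([255., 161.]), 0.63, array([419.2, 151.7,   0. ]))]
[284.  68.] [543.7 149.9] [59.2 93.4] 64.7 tool shift cm [11.79  3.37 22.85]
[254. 165.] [418.8 151.9] [63.8 39.6] 15.1 tool shift cm [-0.22 -0.1  22.84]
[503. 244.] [ 416.2 -291.2] [191.6  78.3] 38.8 tool shift cm [-12.06  42.6   22.85]
```

```bash
python3 -m crank '[0,-0.22,-0.1,6,0, 0,0,0,6,0, 0,0,0,6,0, 0,0,0,3,0, 0,0,0,1.8,0]'; python3 -m crank '[0,0,0,0,0, 1,0,0,0,0, 1,0,0,0,0, 1,0,0,0,0, 1,0,0,0,0]' 25; python3 -m crank '[1,0,0,0,0, 1,0,0,0,0]'
```

```text
time_s: 3.9
eef_pos: [416.9, 152.1, 1.5]
ee_rot: [0.991, 0.133, -0.001, 0.0]
wrist_force: [0.3, -0.4, 0.2]
opening: 85.4
finger_force: 0.0
time_s: 4.53
eef_pos: [418.4, 152.5, 4.3]
ee_rot: [0.991, 0.132, 0.001, -0.0]
wrist_force: [-1.2, 0.0, 6.8]
opening: 39.3
finger_force: 25.3
time_s: 4.78
eef_pos: [418.4, 152.5, 4.2]
ee_rot: [0.991, 0.132, 0.001, -0.0]
wrist_force: [-0.5, -0.4, 6.4]
opening: 39.5
finger_force: 25.3
```

```bash
python3 -m crank '[1,0,0,-2,0, 1,0,0,-5,0, 1,0,0,-6,0, 1,0,0,-6,0, 1,0,0,-1,0]'; python3 - <<'E'
from h import *
st=env.observe();print(st["eef_pos"],R.from_quat(st["ee_rot"]).as_matrix().round(3))
W=imaging.capture("wrist");cv2.imwrite("pics/w1.png",W["color"])
for l in("carriage_knob","mould_crown","press","foot","palm_grip"):print(l,[(np.round(q["centre"],1).tolist(),round(q["p"],2)) for q in finder.landmark_of(W,l)[:3]])
E
```

```text
time_s: 5.4
eef_pos: [420.3, 153.0, 207.7]
ee_rot: [0.991, 0.132, 0.005, -0.0]
wrist_force: [-0.2, 0.1, -0.8]
opening: 39.4
finger_force: 26.2
[420.27961203 152.98671624 207.72366699] [[ 0.965  0.261  0.009]
 [ 0.261 -0.965  0.002]
 [ 0.009  0.001 -1.   ]]
carriage_knob []
mould_crown []
press []
foot []
palm_grip []
```

```bash
python3 -m crank '[1,0,0,-5.5,0, 1,-1.7,5.3,0,0, 1,-1.7,5.3,0,0, 1,-1.7,5.3,0,0, 1,-1.7,5.3,0,0]'; python3 -m crank '[1,-1.7,5.3,0,0, 1,-1.7,5.3,0,0, 1,-1.7,5.3,0,0, 1,-1.6,5.3,0,0, 1,0,0,0,10.6]'; python3 -m crank '[1,0,0,0,0, 1,0,0,0,0]'; python3 - <<'E'
from h import *
st=env.observe();print(st["eef_pos"],R.from_quat(st["ee_rot"]).as_matrix().round(3))
W=imaging.capture("wrist");cv2.imwrite("pics/w2.png",cv2.resize(W["color"],None,fx=1.5,fy=1.5))
zs=dict(carriage_knob=88,mould_crown=97,press=0,foot=145,palm_grip=300,trigger_grip=300,block=0)
for l in zs:print(l,[(np.round(q["centre"],1).tolist(),round(q["p"],2),onz(W,q["centre"],zs[l],st).round(1)) for q in finder.landmark_of(W,l)[:3]])
for m in finder.masks_of(W,"carriage_knob")[:2]:print(m["centre"],m["p"],m["pixels"].sum())
E
```

```text
time_s: 6.32
eef_pos: [406.1, -71.3, 256.7]
ee_rot: [0.991, 0.132, -0.001, -0.001]
wrist_force: [0.9, 0.1, 0.6]
opening: 39.5
finger_force: 26.2
time_s: 6.95
eef_pos: [397.1, -295.9, 256.2]
ee_rot: [0.999, 0.036, -0.001, -0.0]
wrist_force: [-0.4, 0.6, 0.0]
opening: 39.4
finger_force: 26.2
time_s: 7.2
eef_pos: [397.3, -291.2, 257.2]
ee_rot: [0.999, 0.041, -0.001, -0.001]
wrist_force: [-0.1, -0.6, -1.1]
opening: 39.3
finger_force: 26.2
[ 397.25698209 -291.19799329  257.16023056] [[ 0.997  0.082 -0.002]
 [ 0.082 -0.997  0.002]
 [-0.002 -0.002 -1.   ]]
carriage_knob [([273.2, 178.9], 0.85, array([ 390.2, -310.3,   88. ]))]
mould_crown [([273.8, 99.8], 0.83, array([ 474.7, -302.5,   97. ]))]
press [([270.0, 32.2], 0.87, array([ 566.9, -295.5,    0. ]))]
foot []
palm_grip []
trigger_grip []
block [([12.5, 192.3], 0.73, array([307.2, 152.1,   0. ])), ([254.3, 246.9], 0.71, array([ 258.3, -299.8,    0. ])), ([7.3, 61.4], 0.69, array([543.9, 149. ,   0. ]))]
[268.3, 112.8] 0.81 10682
[254.6, 246.3] 0.43 9622
```

View pics/w2.png

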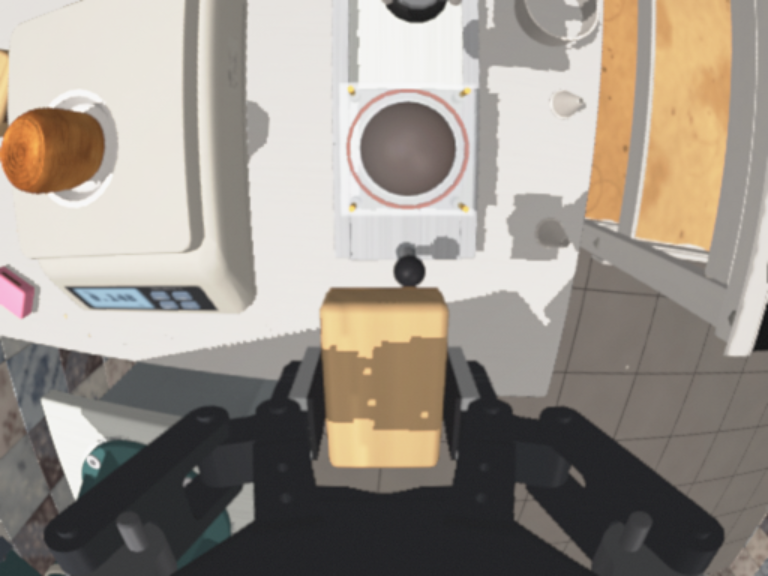

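The wrist view shows the block held straight, the knob at (273,179), the dome at (272,99) and the carriage aligned with the tool axis. I'll take one more measurement from another viewpoint.

```bash
python3 -m crank '[1,2,-5,0,0, 1,2,-2,0,0, 1,0,0,0,0, 1,0,0,0,0]'; cat > look.py <<'E'
from h import *
zs=dict(carriage_knob=88,mould_crown=97,press=0,foot=145,palm_grip=300,trigger_grip=300)
for n in("wrist","scene","side"):
    st=env.observe();P=imaging.capture(n)
    if n=="wrist":print(st["eef_pos"].round(1),st["time_s"],ray(P,(256,190),st)[0].round(1))
    for l in zs:print(n,l,[(np.round(q["centre"],1).tolist(),round(q["p"],2),onz(P,q["centre"],zs[l],st).round(1)[:2]) for q in finder.landmark_of(P,l)[:2]])
    if n=="wrist":
        for i in range(2):
            st=env.observe();P=imaging.capture(n)
            for l in("carriage_knob","mould_crown"):print(n,l,[(np.round(q["centre"],1).tolist(),onz(P,q["centre"],zs[l],st).round(1)[:2]) for q in finder.landmark_of(P,l)[:1]])
    cv2.imwrite(f"pics/{n}_{st['time_s']:.2f}.png",P["color"])
E
python3 look.py
```

```text
time_s: 8.15
eef_pos: [432.0, -219.6, 258.4]
ee_rot: [0.999, 0.04, -0.0, 0.0]
wrist_force: [0.3, -0.1, -1.0]
opening: 39.5
finger_force: 26.2
[ 432.  -219.6  258.4] 8.15 [ 507.7 -213.   400.5]
wrist carriage_knob []
wrist mould_crown [([336.5, 139.8], 0.67, array([ 475.1, -301.2]))]
wrist press [([322.1, 63.3], 0.75, array([ 567.4, -298. ]))]
wrist foot [([349.9, 42.7], 0.69, array([ 568.4, -290.7]))]
wrist palm_grip []
wrist trigger_grip []
wrist carriage_knob [([330.0, 214.1], array([ 388., -309.]))]
wrist mould_crown [([336.1, 141.7], array([ 472.8, -301. ]))]
wrist carriage_knob []
wrist mould_crown [([338.8, 142.2], array([ 472.9, -303.8]))]
scene carriage_knob [([341.6, 274.9], 0.68, array([ 394.6, -308.8]))]
scene mould_crown [([352.0, 255.5], 0.93, array([ 482.1, -293.2]))]
scene press [([365.4, 265.3], 0.86, array([ 576.6, -300.8]))]
scene foot [([367.9, 231.3], 0.59, array([ 563.9, -298.7]))]
scene palm_grip [([380.2, 184.6], 0.68, array([ 595.4, -303.6]))]
scene trigger_grip [([384.4, 174.3], 0.45, array([ 666.1, -283.7]))]
side carriage_knob [([316.1, 314.7], 0.9, array([ 390.2, -312. ]))]
side mould_crown [([340.6, 292.8], 0.85, array([ 471. , -303.4])), ([361.8, 300.4], 0.41, array([ 491.5, -346.6]))]
side press [([362.0, 301.0], 0.93, array([ 570.6, -291.9]))]
side foot [([370.1, 259.0], 0.4, array([ 563.8, -299.3]))]
side palm_grip [([388.6, 194.9], 0.75, array([ 599.6, -292.7]))]
side trigger_grip [([405.0, 186.7], 0.78, array([ 656.3, -291.8]))]
```

```bash
python3 - <<'E'
from h import *
def ball(img,lo,hi,P,st,z):
    x0,y0=lo;x1,y1=hi;c=img[y0:y1,x0:x1];g=cv2.GaussianBlur(cv2.cvtColor(c,cv2.COLOR_BGR2GRAY),(3,3),0)
    t,b=cv2.threshold(g,0,255,cv2.THRESH_BINARY_INV+cv2.THRESH_OTSU)
    k=max(cv2.findContours(b,0,1)[0],key=cv2.contourArea);(e,s,a)=cv2.fitEllipse(k);uv=(e[0]+x0,e[1]+y0)
    print(np.round(uv,1),np.round(s,1),t,onz(P,uv,z,st).round(1))
st=env.observe();P=imaging.capture("wrist");cv2.imwrite("pics/w3.png",P["color"])
ball(P["color"],(298,102),(378,182),P,st,57)
old=cv2.resize(cv2.imread("pics/w2.png"),(512,384),interpolation=cv2.INTER_AREA)
s2=dict(eef_pos=np.array([397.257,-291.198,257.16]),ee_rot=R.from_matrix([[.997,.082,-.002],[.082,-.997,.002],[-.002,-.002,-1]]).as_quat())
ball(old,(233,62),(311,135),P,s2,57);ball(old,(258,168),(288,190),P,s2,88)
for uv in((234,60.7),(311.3,61.3),(234.7,138),(312,138)):print(onz(P,uv,75,s2).round(1))
E
```

```text
[328.4 134.4] [59.7 60.1] 154.0 [ 476.3 -301.5   57. ]
[271.7  98.7] [61.8 63. ] 158.0 [ 476.  -302.3   57. ]
[272.3 178.9] [19.5 23.1] 133.0 [ 390.  -309.3   88. ]
[ 514.2 -257.8   75. ]
[ 521.7 -340.5   75. ]
[ 429.6 -264.9   75. ]
[ 437.1 -349.8   75. ]
```

View pics/w3.png

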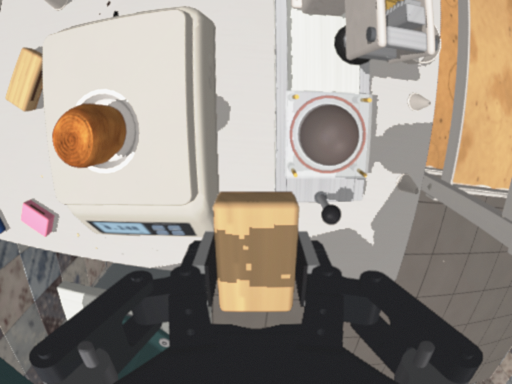

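```bash
python3 -m crank '[1,1.85,4.3,0,0, 1,1.85,4.3,0,0, 1,0,0,0,0]'; python3 -c "
from workcell import env
s=env.observe();print(s['joint_positions'],s['time_s'])"
```

```text
time_s: 9.93
eef_pos: [477.3, -305.1, 258.1]
ee_rot: [0.999, 0.038, 0.001, 0.001]
wrist_force: [-1.2, 0.9, -1.7]
opening: 39.3
finger_force: 26.2
[-6.90304900e-01  2.86172943e-01  1.54976656e+00 -5.45640358e-04
  1.30358002e+00  8.03844699e-01] 9.925
```

```bash
python3 -m crank '[1,0,0,0,-10.6, 1,0,0,0,-10.6, 1,0,0,0,-10.6, 1,0,0,0,-10.6, 1,0,0,0,-10.6]' >/dev/null; python3 -m crank '[1,0,0,0,-10.6, 1,0,0,0,-10.6, 1,0,0,0,-10.6, 1,0,0,0,-10.6, 1,0,0,0,-10.6]'>/dev/null; python3 -m crank '[1,0,0,0,-10.6, 1,0,0,0,-10.6, 1,0,0,0,-10.6, 1,0,0,0,-10.6, 1,0,0,0,-10.6]'>/dev/null; python3 -m crank '[1,0,0,0,-10.6, 1,0,0,0,-10.6, 1,0,0,0,0, 1,0,0,0,0]'
cat > avg.py <<'E'
import sys
from h import *
t=np.array([float(v) for v in sys.argv[1:4]]);L=[]
for i in range(3):
    s=env.observe();L.append(s["eef_pos"]);imaging.capture("side")
r=R.from_quat(s["ee_rot"]).as_matrix();m=np.mean(L,0);print(np.round(L,1).tolist(),"x yaw",np.degrees(np.arctan2(r[1,0],r[0,0])).round(1),"shift cm",(r.T@(t-m)/10).round(2),s["time_s"])
E
python3 avg.py 476 -302.1 115
```

```text
time_s: 12.3
eef_pos: [475.5, -301.5, 258.2]
ee_rot: [-0.039, 0.999, 0.0, -0.0]
wrist_force: [0.1, -0.2, -1.1]
opening: 39.2
finger_force: 26.2
[[475.5, -301.5, 258.2], [475.5, -301.7, 258.3], [475.6, -301.8, 258.3]] x yaw -175.4 shift cm [-0.05 -0.05 14.33] 12.4
```

```bash
python3 - <<'E'
from h import *
s=env.observe();P=imaging.capture("wrist")
q=finder.landmark_of(P,"carriage_knob")[:1];print(q)
c=np.round(q[0]["centre"]).astype(int);x0,y0=c-14;im=P["color"][y0:y0+28,x0:x0+28]
g=cv2.GaussianBlur(cv2.cvtColor(im,cv2.COLOR_BGR2GRAY),(3,3),0)
for t in(80,110,133):
    b=(g<t).astype(np.uint8);k=max(cv2.findContours(b,0,1)[0],key=cv2.contourArea);e=cv2.fitEllipse(k);uv=(e[0][0]+x0,e[0][1]+y0);print(np.round(uv,1),np.round(e[1],1),onz(P,uv,88,s).round(1))
cv2.imwrite("pics/w4.png",cv2.resize(P["color"],None,fx=1.5,fy=1.5))
E
```

```text
[{'centre': [254.3, 89.0], 'p': 0.67}]
[254.3  89.1] [19.5 20.1] [ 388.5 -310.    88. ]
[254.3  89. ] [20.2 21.7] [ 388.5 -310.    88. ]
[253.7  89.3] [20.2 24.5] [ 388.8 -310.6   88. ]
```

View pics/w4.png

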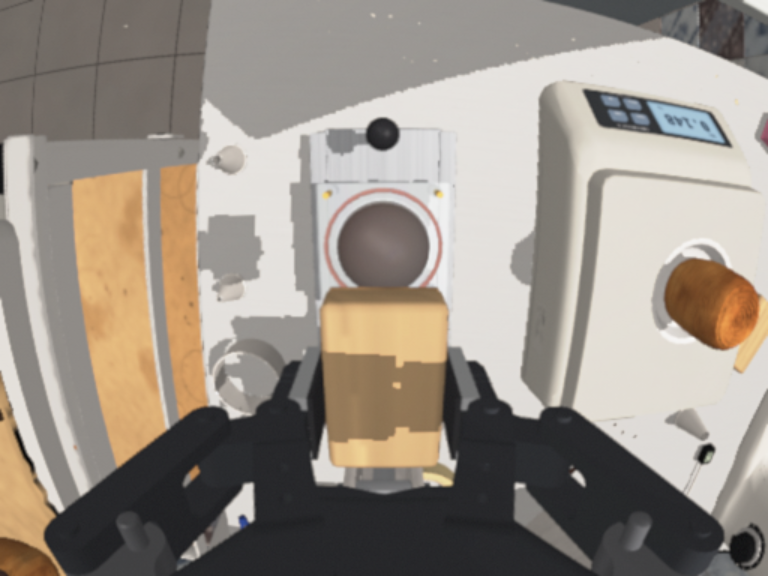

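The knob is at (254,89) and the dome at (256,164). Looking both ways gives a camera bias under 1 mm, so the TCP is on target. Lowering.

```bash
python3 -m crank '[1,0,-0.05,4,0, 1,0,0,5,0, 1,0,0,3.5,0, 1,0,0,1.5,0, 1,0,0,0,0]'; python3 avg.py 475.5 -302.2 103
```

```text
time_s: 13.18
eef_pos: [475.5, -302.4, 117.8]
ee_rot: [-0.041, 0.999, 0.0, -0.001]
wrist_force: [0.2, -0.5, -0.7]
opening: 39.5
finger_force: 26.2
[[475.5, -302.4, 117.8], [476.3, -303.0, 118.9], [476.7, -303.3, 119.5]] x yaw -175.3 shift cm [0.06 0.08 1.57] 13.275
```

```bash
python3 -m crank '[1,0.03,0.04,0.8,0, 1,0,0,0.4,0, 1,0,0,0,0]'; python3 -m crank '[1,0,0,0.2,0, 1,0,0,0,0]';  python3 avg.py 475.5 -302.2 101
```

```text
time_s: 13.7
eef_pos: [475.2, -301.9, 106.0]
ee_rot: [-0.041, 0.999, 0.0, -0.0]
wrist_force: [-0.4, 1.1, -0.6]
opening: 39.2
finger_force: 26.2
time_s: 13.95
eef_pos: [475.4, -302.1, 104.2]
ee_rot: [-0.041, 0.999, 0.0, -0.0]
wrist_force: [-0.1, 0.7, -0.2]
opening: 39.1
finger_force: 26.2
[[475.4, -302.1, 104.2], [475.4, -302.2, 104.2], [475.4, -302.2, 104.3]] x yaw -175.3 shift cm [-0.01 -0.    0.32] 14.05
```

```bash
python3 -m crank '[1,0,0,0.2,0, 1,0,0,0,0]'; python3 -m crank '[1,0,0,0.1,0, 1,0,0,0,0]';  python3 -c "
from workcell import env
print(env.observe()['wrist_force'],env.observe()['torque'])"
```

```text
time_s: 14.35
eef_pos: [475.3, -302.1, 102.1]
ee_rot: [-0.041, 0.999, 0.0, -0.0]
wrist_force: [-0.1, -0.5, -1.5]
opening: 39.4
finger_force: 26.2
time_s: 14.6
eef_pos: [475.4, -302.2, 101.3]
ee_rot: [-0.041, 0.999, -0.0, -0.0]
wrist_force: [-0.8, 0.2, 0.1]
opening: 39.5
finger_force: 26.3
[-0.81004614  0.20923418  0.05468001] [ 0.02924461 -0.00641976 -0.00076459]
```

```bash
python3 -m crank '[1,0,0,0.1,0, 1,0,0,0,0]'; python3 -m crank '[1,0,0,0.1,0, 1,0,0,0,0]'
```

```text
time_s: 14.85
eef_pos: [475.5, -302.2, 100.4]
ee_rot: [-0.041, 0.999, -0.0, 0.0]
wrist_force: [-1.1, 0.7, 0.9]
opening: 39.2
finger_force: 26.4
time_s: 15.1
eef_pos: [475.5, -302.2, 99.4]
ee_rot: [-0.041, 0.999, -0.0, 0.0]
wrist_force: [-0.2, 0.7, 2.9]
opening: 39.0
finger_force: 26.6
```

```bash
python3 -m crank '[1,0,0,-0.05,0, 0.4,0,0,0,0, 0.2,0,0,0,0, 0,0,0,0,0, 0,0,0,0,0]'; python3 - <<'E'
from h import *
P=imaging.capture("side");S=imaging.capture("scene");W=imaging.capture("wrist")
a=cv2.resize(P["color"][230:340,290:410],None,fx=3,fy=3,interpolation=cv2.INTER_CUBIC);b=cv2.resize(S["color"][200:310,310:430],None,fx=3,fy=3,interpolation=cv2.INTER_CUBIC)
cv2.imwrite("pics/p5.png",np.hstack([a,b]));cv2.imwrite("pics/w5.png",W["color"])
E
```

```text
time_s: 15.72
eef_pos: [475.4, -302.2, 99.7]
ee_rot: [-0.041, 0.999, 0.0, -0.0]
wrist_force: [0.4, -0.2, 0.8]
opening: 85.9
finger_force: 0.0
```

View pics/p5.png

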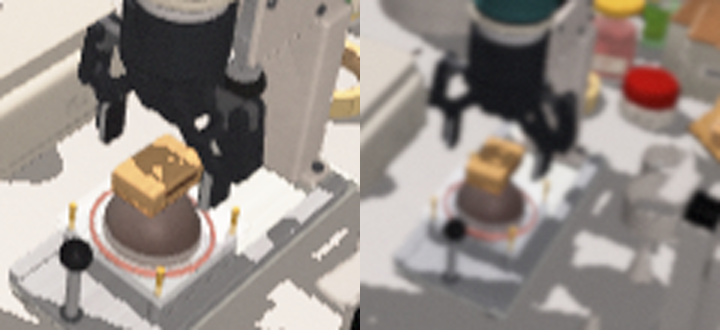

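Block sits level on the crown (crop at about (155,175)). I'll back off upward and move in front of the knob.

```bash
python3 -m crank '[0,0,0,-1,0, 0,0,0,-2.5,0, 0,0,0,-4,0, 0.5,4,0,0,0, 1,4.6,-0.1,0,0]'; python3 -m crank '[1,4.5,0,0,0, 1,0,0,0,0, 1,0,0,4,0, 1,0,0,5,0, 1,0,0,1,0]'; python3 avg.py 344.5 -313.7 70
```

```text
time_s: 16.5
eef_pos: [389.9, -310.8, 176.2]
ee_rot: [-0.042, 0.999, -0.001, 0.001]
wrist_force: [-0.2, -0.1, -0.2]
opening: 51.4
finger_force: 0.0
time_s: 17.12
eef_pos: [344.5, -312.5, 73.0]
ee_rot: [-0.041, 0.999, 0.002, -0.001]
wrist_force: [-0.1, 0.3, 0.6]
opening: -0.1
finger_force: 0.0
[[344.5, -312.5, 73.0], [344.7, -312.9, 73.2], [345.2, -313.6, 74.5]] x yaw -175.3 shift cm [ 0.04 -0.07  0.36] 17.225
```

```bash
python3 -m crank '[1,-0.8,-0.05,0.3,0, 1,-0.7,0,0,0, 1,-0.15,0,0,0, 1,-0.1,0,0,0, 1,-0.1,0,0,0]'; python3 -m crank '[1,-0.1,0,0,0, 1,-0.1,0,0,0, 1,-0.1,0,0,0, 1,-0.1,0,0,0, 1,-0.1,0,0,0]'; python3 -m crank '[1,-0.1,0,0,0, 1,-0.12,0,0,0, 1,-0.15,0,0,0, 1,-0.18,0,0,0, 1,-0.2,0,0,0]'
```

```text
time_s: 17.9
eef_pos: [363.3, -312.8, 71.9]
ee_rot: [-0.041, 0.999, 0.0, -0.0]
wrist_force: [-0.4, -0.4, -0.8]
opening: -0.4
finger_force: 0.0
time_s: 18.52
eef_pos: [368.3, -312.4, 71.7]
ee_rot: [-0.041, 0.999, 0.0, -0.0]
wrist_force: [-1.1, 0.8, -0.0]
opening: -0.5
finger_force: 0.8
time_s: 19.15
eef_pos: [375.9, -311.8, 71.7]
ee_rot: [-0.041, 0.999, 0.0, -0.0]
wrist_force: [-1.5, -0.2, -0.9]
opening: -0.0
finger_force: 0.8
```

```bash
python3 - <<'E'
from h import *
P=imaging.capture("side");S=imaging.capture("scene")
for n,p in(("side",P),("scene",S)):print([(q["centre"],onz(p,q["centre"],88)[:2].round(1)) for q in finder.landmark_of(p,"carriage_knob")[:2]])
a=cv2.resize(P["color"][230:340,290:410],None,fx=3,fy=3,interpolation=cv2.INTER_CUBIC);b=cv2.resize(S["color"][200:310,310:430],None,fx=3,fy=3,interpolation=cv2.INTER_CUBIC)
cv2.imwrite("pics/p6.png",np.hstack([a,b]))
E
```

```text
[([360.3, 300.9], array([ 495.2, -340.5])), ([319.6, 312.6], array([ 400.1, -312.1]))]
[([345.5, 272.7], array([ 410.1, -312.8]))]
```

View pics/p6.png

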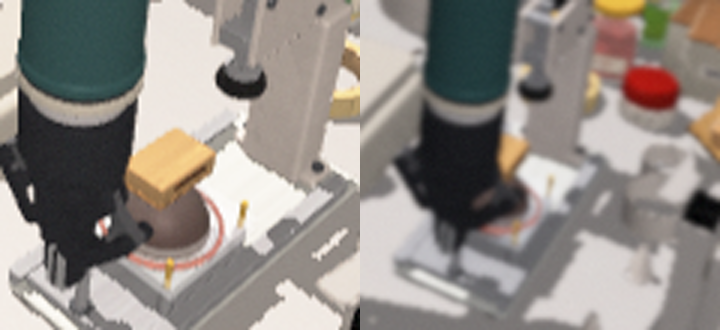

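The carriage is moving with the block level on the dome. Continuing.

```bash
python3 -m crank '[1,-0.2,0,0,0, 1,-0.23,0,0,0, 1,-0.26,0,0,0, 1,-0.3,0,0,0, 1,-0.3,0,0,0]' >/dev/null; for i in 1; do python3 -m crank '[1,-0.3,0,0,0, 1,-0.3,0,0,0, 1,-0.3,0,0,0, 1,-0.3,0,0,0, 1,-0.3,0,0,0]'; done; python3 -m crank '[1,-0.3,0,0,0, 1,-0.3,0,0,0, 1,-0.3,0,0,0, 1,-0.3,0,0,0, 1,-0.3,0,0,0]'; python3 -m crank '[1,-0.3,0,0,0, 1,-0.3,0,0,0, 1,-0.3,0,0,0, 1,-0.3,0,0,0, 1,-0.3,0,0,0]'; python3 -m crank '[1,-0.3,0,0,0, 1,-0.25,0,0,0, 1,-0.2,0,0,0, 1,-0.2,0,0,0, 1,-0.15,0,0,0]'; python3 - <<'E'
from h import *
P=imaging.capture("side");S=imaging.capture("scene")
a=cv2.resize(P["color"][200:340,290:420],None,fx=3,fy=3,interpolation=cv2.INTER_CUBIC);b=cv2.resize(S["color"][170:310,300:430],None,fx=3,fy=3,interpolation=cv2.INTER_CUBIC)
cv2.imwrite("pics/p7.png",np.hstack([a,b]))
E
```

```text
time_s: 20.6
eef_pos: [403.8, -309.5, 71.8]
ee_rot: [-0.041, 0.999, 0.0, -0.0]
wrist_force: [-1.7, 0.2, -0.3]
opening: -0.0
finger_force: 0.9
time_s: 21.22
eef_pos: [418.8, -308.3, 71.8]
ee_rot: [-0.041, 0.999, 0.0, -0.0]
wrist_force: [-2.0, 0.7, -0.3]
opening: 0.1
finger_force: 0.9
time_s: 21.85
eef_pos: [433.7, -307.0, 71.8]
ee_rot: [-0.041, 0.999, 0.0, -0.0]
wrist_force: [-2.1, 2.0, 0.2]
opening: 0.2
finger_force: 0.9
time_s: 22.48
eef_pos: [444.6, -306.2, 71.7]
ee_rot: [-0.041, 0.999, 0.0, -0.0]
wrist_force: [-1.5, 1.1, 0.8]
opening: 0.0
finger_force: 0.8
```

View pics/p7.png

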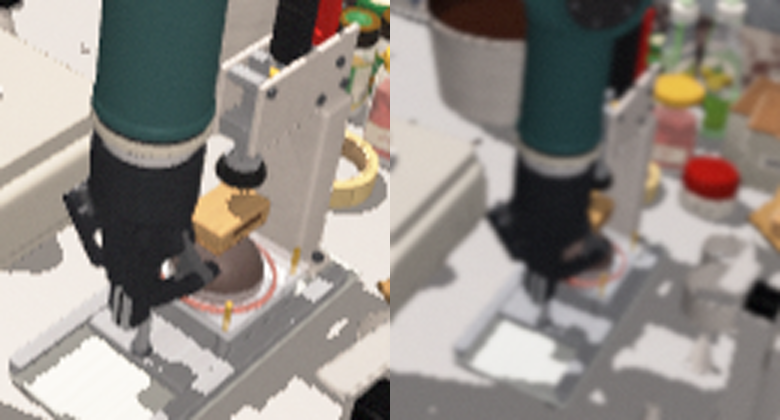

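```bash
python3 -m crank '[1,-0.15,0,0,0, 1,-0.15,0,0,0, 1,-0.15,0,0,0, 1,-0.15,0,0,0, 1,-0.1,0,0,0]';python3 -m crank '[1,-0.1,0,0,0, 1,-0.1,0,0,0, 1,-0.1,0,0,0, 1,-0.1,0,0,0]';python3 -m crank '[1,-0.1,0,0,0, 1,-0.1,0,0,0]'
```

```text
time_s: 23.2
eef_pos: [451.7, -305.7, 71.8]
ee_rot: [-0.041, 0.999, -0.0, 0.0]
wrist_force: [-1.5, 0.2, 0.2]
opening: -0.0
finger_force: 0.8
time_s: 23.7
eef_pos: [455.6, -305.4, 71.8]
ee_rot: [-0.041, 0.999, -0.0, -0.0]
wrist_force: [-1.1, -0.1, 0.2]
opening: -0.0
finger_force: 0.8
time_s: 23.95
eef_pos: [457.4, -305.2, 71.8]
ee_rot: [-0.041, 0.999, 0.0, -0.0]
wrist_force: [-3.8, -0.3, 1.3]
opening: 0.2
finger_force: 2.1
```

```bash
python3 -m crank '[1,-0.1,0,0,0, 1,0,0,0,0]';python3 -m crank '[1,-0.05,0,0,0, 1,0,0,0,0]'
```

```text
time_s: 24.2
eef_pos: [457.5, -305.1, 71.7]
ee_rot: [-0.041, 0.999, 0.0, -0.001]
wrist_force: [-5.9, -1.1, 2.2]
opening: 0.1
finger_force: 2.8
time_s: 24.45
eef_pos: [457.5, -305.1, 71.7]
ee_rot: [-0.041, 0.999, 0.0, -0.001]
wrist_force: [-7.2, -2.4, 3.0]
opening: -0.0
finger_force: 3.6
```

Carriage is home (no motion, force rising). Now I'll back off and move above the trigger and palm grip.

```bash
python3 -m crank '[1,0.4,0,0,0, 1,2,0,0,0, 1,3,0,-2,0, 1,0,0,-6,0, 1,0,0,-6,0]' >/dev/null; python3 -m crank '[1,0,0,-6,0, 1,0,0,-6,0, 1,0,0,-5.5,0, 0.5,0,0,0,10.6, 0,0,0,0,10.6]'; python3 -m crank '[0,0,0,0,10.6, 0,0,0,0,10.6, 0,0,0,0,10.6, 0,0,0,0,10.6, 0,0,0,0,10.6]'>/dev/null; python3 -m crank '[0,0,0,0,10.6, 0,0,0,0,5, 0,0,5.5,0,0, 0,0,5.5,0,0, 0,0,5.5,0,0]'; python3 avg.py 631 -289 390
```

```text
time_s: 25.7
eef_pos: [404.6, -309.6, 387.5]
ee_rot: [0.147, 0.989, -0.0, 0.001]
wrist_force: [0.2, 0.8, -0.7]
opening: 35.5
finger_force: 0.0
time_s: 26.95
eef_pos: [570.2, -295.4, 386.6]
ee_rot: [0.676, 0.736, -0.0, 0.0]
wrist_force: [-0.2, -0.6, -0.3]
opening: 85.4
finger_force: 0.0
[[570.2, -295.4, 386.6], [576.6, -294.4, 385.0], [573.2, -294.6, 384.7]] x yaw 95.1 shift cm [ 0.07  5.8  -0.45] 27.05
```

```bash
python3 -m crank '[0,0,3.5,0,0, 0,0,2.4,-0.5,0, 0,0,0,0,0, 0,0,0,0,0]'; python3 - <<'E'
from h import *
s=env.observe();P=imaging.capture("wrist");print(s["eef_pos"],s["time_s"]);cv2.imwrite("pics/w8.png",cv2.resize(P["color"],None,fx=1.5,fy=1.5))
for l in("palm_grip","trigger_grip"):print(l,[(np.round(q["centre"],1).tolist(),round(q["p"],2),onz(P,q["centre"],300,s).round(1)) for q in finder.landmark_of(P,l)[:2]])
# red top of trigger at z 316
hsv=cv2.cvtColor(P["color"],cv2.COLOR_BGR2HSV);m=((hsv[...,0]<8)|(hsv[...,0]>172))&(hsv[...,1]>170)&(hsv[...,2]>60)
n,lab,stt,cen=cv2.connectedComponentsWithStats(m.astype(np.uint8))
for i in range(1,n):
    if stt[i,4]>60:print(stt[i],cen[i].round(1),onz(P,cen[i],316,s).round(1))
E
```

```text
time_s: 27.6
eef_pos: [626.6, -290.8, 391.8]
ee_rot: [0.677, 0.736, -0.0, -0.0]
wrist_force: [-0.1, -0.6, -0.2]
opening: 85.2
finger_force: 0.0
[ 626.64584715 -290.7523842   391.76841456] 27.6
palm_grip [([216.2, 153.9], 0.72, array([ 592.4, -260. ,  300. ])), ([226.8, 191.9], 0.63, array([ 602.8, -291.2,  300. ]))]
trigger_grip [([289.2, 188.2], 0.68, array([ 654. , -283.6,  300. ]))]
[271 164  18  46 538] [280.3 186.1] [ 644.7 -277.9  316. ]
[336 165  34  36 943] [352.2 182.5] [ 701.5 -269.9  316. ]
```

View pics/w8.png

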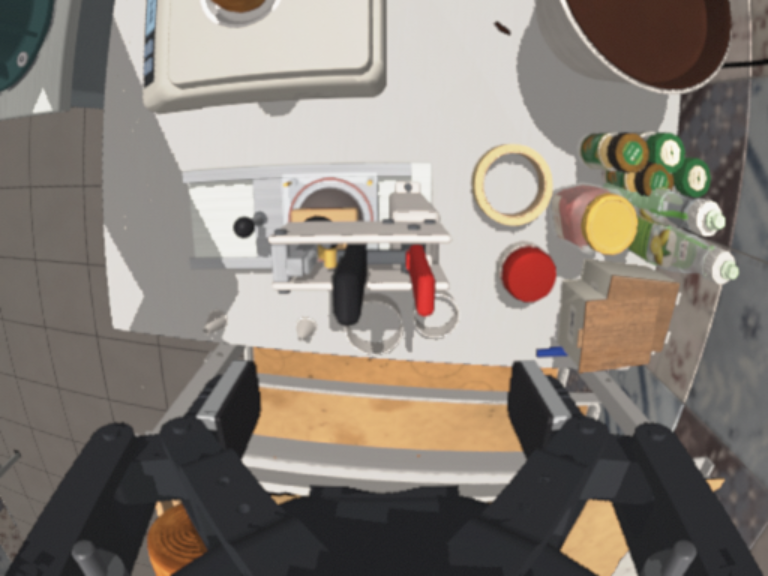

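```bash
python3 - <<'E'
from h import *
s=env.observe();P=imaging.capture("wrist");print(ray(P,(256,190),s))
for n,uv,z in(("palm L",(334,308),324),("palm R",(362,308),324),("palm tip",(347,325),324),("trigL",(415,308),316),("trigR",(434,308),316),("trig tip",(426,314),316)):
    print(n,onz(P,np.array(uv)/1.5,z,s).round(1))
im=P["color"][145:225,205:310];cv2.imwrite("pics/w9.png",cv2.resize(im,None,fx=6,fy=6,interpolation=cv2.INTER_CUBIC))
E
```

```text
(array([ 621.37673237, -215.08913738,  534.13979655]), array([ 0.02415222, -0.29521443, -0.9551257 ]))
palm L [ 602.6 -294.3  324. ]
palm R [ 616.7 -293.   324. ]
palm tip [ 609.7 -302.9  324. ]
trigL [ 644.1 -293.7  316. ]
trigR [ 654.  -292.9  316. ]
trig tip [ 650.2 -296.5  316. ]
```

View pics/w9.png

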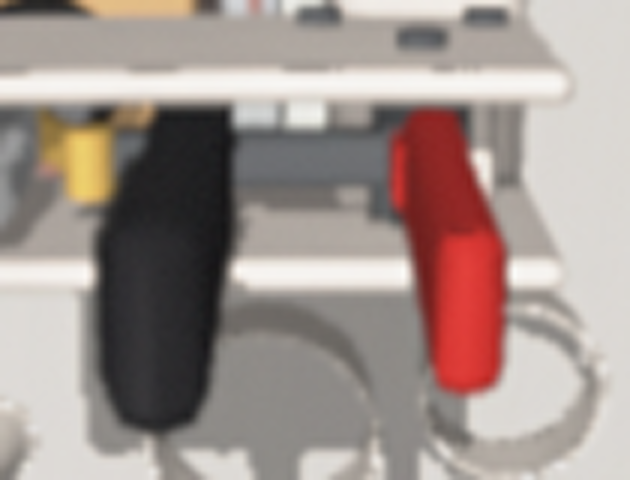

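Palm grip top is at about (232,200) and the red trigger top at (283,197), with the block still on the dome. Descending around both.

```bash
python3 -m crank '[0,0.15,0.2,4,0, 0,0,0,4,0, 0,0,0,2.5,0, 0,0,0,0.8,0, 0,0,0,0,0]'; python3 -m crank '[0,0,-0.7,0,0, 0.3,0,-0.2,0,0, 0.4,0,0,0,0, 0.45,0,0,0,0, 0.5,0,0,0,0]' 20; python3 -m crank '[0.55,0,0,0,0, 0.55,0,0,0,0]'
```

```text
time_s: 28.42
eef_pos: [630.1, -288.8, 279.0]
ee_rot: [0.676, 0.737, -0.0, -0.0]
wrist_force: [-0.1, -0.1, 0.6]
opening: 85.5
finger_force: 0.0
time_s: 29.05
eef_pos: [621.9, -289.9, 281.0]
ee_rot: [0.676, 0.737, 0.0, 0.001]
wrist_force: [0.3, 0.9, 9.4]
opening: 43.0
finger_force: 6.8
time_s: 29.3
eef_pos: [619.8, -290.1, 281.4]
ee_rot: [0.676, 0.737, -0.001, 0.0]
wrist_force: [-7.7, 0.9, 14.7]
opening: 39.0
finger_force: 13.1
```

```bash
python3 -m crank '[0.58,0,-0.2,-0.1,0, 0.62,0,-0.1,-0.1,0, 0.62,0,0,0,0]'; python3 -m crank '[0.66,0,0,0,0, 0.66,0,0,0,0]'
```

```text
time_s: 29.68
eef_pos: [619.1, -290.1, 281.8]
ee_rot: [0.676, 0.737, 0.0, 0.001]
wrist_force: [2.6, -0.3, 6.3]
opening: 37.1
finger_force: 20.3
time_s: 29.92
eef_pos: [619.1, -290.1, 281.8]
ee_rot: [0.676, 0.737, 0.0, 0.001]
wrist_force: [1.8, -0.2, 6.0]
opening: 37.2
finger_force: 20.5
```

```bash
python3 -m crank '[0.2,0,0,0,0, 0.2,0,0,0,0, 0.2,0,0,0,0]'; cat > ft.py <<'E'
from h import *
s=env.observe();P=imaging.capture("side");S=imaging.capture("scene");print(s["time_s"])
for n,p in(("side",P),("scene",S)):
    for l in("foot","block"):print(n,l,[(np.round(q["centre"],1).tolist(),round(q["p"],2)) for q in finder.landmark_of(p,l)[:5] if abs(q["centre"][0]-370)<25])
a=cv2.resize(P["color"][225:325,325:425],None,fx=4,fy=4,interpolation=cv2.INTER_CUBIC);b=cv2.resize(S["color"][195:295,320:420],None,fx=4,fy=4,interpolation=cv2.INTER_CUBIC)
cv2.imwrite("pics/ft_%.2f.png"%s["time_s"],np.hstack([a,b]))
E
python3 ft.py; ls pics
```

```text
time_s: 30.3
eef_pos: [617.6, -289.2, 279.6]
ee_rot: [0.676, 0.737, -0.0, -0.001]
wrist_force: [2.9, 0.7, -2.7]
opening: 68.6
finger_force: 1.1
30.3
side foot [([368.4, 260.9], 0.47)]
side block []
scene foot [([379.7, 180.9], 0.74), ([366.9, 233.7], 0.58)]
scene block [([365.0, 238.9], 0.47)]
ft_30.30.png
p5.png
p6.png
p7.png
s0c.png
scene0.png
scene_8.80.png
side0.png
side_9.15.png
w1.png
w2.png
w3.png
w4.png
w5.png
w8.png
w9.png
wrist0.png
wrist_8.65.png
```

```bash
cat > dz.py <<'E'
from h import *
# drop of the foot and rod against the first picture: template match, side view
s=env.observe();P=imaging.capture("side")["color"];A=cv2.imread("pics/side0.png");up=6
f=lambda x:cv2.resize(x,None,fx=up,fy=up,interpolation=cv2.INTER_CUBIC)
t=f(A[250:263,360:382]);sc=f(P[244:290,354:388]);r=cv2.matchTemplate(sc,t,cv2.TM_CCOEFF_NORMED);_,v,_,l=cv2.minMaxLoc(r)
print("t",s["time_s"],"foot shift px",l[0]/up-6,l[1]/up-6,"score",round(v,2),"mm/px ~",3)
e=np.array([566.5,-294.5,145.]);
p=imaging.capture("side")
def proj(X):
    c=rot(p).T@(X-np.array(p["eye"]));k=np.array(p["intrinsics"])@c;return k[:2]/k[2]
print(proj(e),proj(e-[0,0,10]))
cv2.imwrite("pics/sd_%.2f.png"%s["time_s"],P)
E
python3 dz.py; python3 -m crank '[0,0,0.1,0,0, 0,0,0,0,0]'; python3 -m crank '[0.4,0,0,0,0, 0.5,0,0,0,0, 0.6,0,0,0,0, 0.66,0,0,0,0, 0.66,0,0,0,0]'; python3 dz.py
```

```text
t 30.6 foot shift px -0.666666666666667 3.166666666666666 score 0.91 mm/px ~ 3
[369.26864474 257.4325923 ] [368.70424096 260.77224221]
time_s: 30.95
eef_pos: [619.0, -289.8, 280.9]
ee_rot: [0.676, 0.737, -0.0, -0.0]
wrist_force: [-0.7, 0.4, -0.4]
opening: 85.1
finger_force: 0.0
time_s: 31.58
eef_pos: [619.0, -290.2, 283.1]
ee_rot: [0.676, 0.737, -0.0, 0.001]
wrist_force: [-3.7, 0.5, 10.5]
opening: 36.8
finger_force: 22.7
t 31.575 foot shift px -1.166666666666667 6.666666666666666 score 0.89 mm/px ~ 3
[369.26864474 257.4325923 ] [368.70424096 260.77224221]
```

```bash
python3 -m crank '[0,0,0,0,0, 0,0,0,0,0, 0,0,0,0,0, 0.3,0,0,0,0]' ; python3 -m crank '[0.38,0,0,0,0, 0.42,0,0,0,0, 0.42,0,0,0,0]' 20; python3 -m crank '[0.46,0,0,0,0, 0.5,0,0,0,0, 0.5,0,0,0,0]';python3 -m crank '[0.54,0,0,0,0, 0.58,0,0,0,0, 0.58,0,0,0,0]'; python3 -m crank '[0.66,0,0,0,0, 0.66,0,0,0,0]'; python3 dz.py
```

```text
time_s: 32.17
eef_pos: [618.8, -289.5, 280.3]
ee_rot: [0.676, 0.737, -0.0, -0.001]
wrist_force: [0.9, -0.5, 0.1]
opening: 69.7
finger_force: 0.0
time_s: 32.55
eef_pos: [621.5, -289.7, 282.0]
ee_rot: [0.676, 0.737, 0.001, 0.002]
wrist_force: [5.6, 0.7, 2.3]
opening: 49.4
finger_force: 2.9
time_s: 32.92
eef_pos: [621.8, -289.8, 282.6]
ee_rot: [0.676, 0.737, 0.001, 0.003]
wrist_force: [5.4, 1.0, 4.0]
opening: 43.1
finger_force: 3.5
time_s: 33.3
eef_pos: [619.0, -290.0, 283.1]
ee_rot: [0.676, 0.737, -0.0, 0.001]
wrist_force: [-3.0, 0.1, 10.8]
opening: 37.4
finger_force: 19.8
time_s: 33.55
eef_pos: [619.0, -290.0, 283.2]
ee_rot: [0.676, 0.737, -0.0, 0.001]
wrist_force: [-3.5, 0.9, 10.8]
opening: 37.0
finger_force: 19.7
t 33.55 foot shift px -1.666666666666667 9.166666666666666 score 0.87 mm/px ~ 3
[369.26864474 257.4325923 ] [368.70424096 260.77224221]
```

```bash
python3 -m crank '[0,0,0,0,0, 0,0,0,0,0, 0,0,0,0,0, 0.3,0,0,0,0]' >/dev/null; python3 dz.py; python3 -m crank '[0.36,0,0,0,0, 0.38,0,0,0,0, 0.38,0,0,0,0]' 20; python3 -m crank '[0.41,0,0,0,0, 0.44,0,0,0,0, 0.44,0,0,0,0]';python3 -m crank '[0.47,0,0,0,0, 0.5,0,0,0,0, 0.5,0,0,0,0]'; python3 dz.py
```

```text
t 34.15 foot shift px -1.666666666666667 9.0 score 0.87 mm/px ~ 3
[369.26864474 257.4325923 ] [368.70424096 260.77224221]
time_s: 34.62
eef_pos: [622.2, -289.5, 282.2]
ee_rot: [0.676, 0.737, 0.002, 0.003]
wrist_force: [7.3, 1.3, 3.0]
opening: 52.9
finger_force: 3.8
time_s: 35.0
eef_pos: [623.4, -289.5, 283.0]
ee_rot: [0.676, 0.737, 0.003, 0.004]
wrist_force: [9.5, 2.5, 3.9]
opening: 47.8
finger_force: 5.0
time_s: 35.38
eef_pos: [622.1, -289.6, 283.6]
ee_rot: [0.676, 0.737, 0.002, 0.003]
wrist_force: [4.3, 2.8, 8.6]
opening: 43.1
finger_force: 12.1
t 35.375 foot shift px -1.833333333333333 10.166666666666668 score 0.87 mm/px ~ 3
[369.26864474 257.4325923 ] [368.70424096 260.77224221]
```

```bash
python3 -m crank '[0.53,0,0,0,0, 0.53,0,0,0,0]';python3 -m crank '[0.57,0,0,0,0, 0.57,0,0,0,0]'; python3 -m crank '[0.62,0,0,0,0, 0.62,0,0,0,0]'; python3 dz.py
```

```text
time_s: 35.72
eef_pos: [620.9, -289.8, 283.8]
ee_rot: [0.676, 0.737, 0.001, 0.002]
wrist_force: [1.1, 2.7, 11.5]
opening: 40.6
finger_force: 19.3
time_s: 35.98
eef_pos: [620.9, -289.8, 283.8]
ee_rot: [0.676, 0.737, 0.001, 0.002]
wrist_force: [0.5, 3.3, 11.6]
opening: 40.6
finger_force: 19.3
time_s: 36.22
eef_pos: [620.9, -289.7, 283.9]
ee_rot: [0.676, 0.737, 0.001, 0.002]
wrist_force: [0.8, 2.0, 11.9]
opening: 40.4
finger_force: 19.3
t 36.225 foot shift px -1.833333333333333 10.166666666666668 score 0.86 mm/px ~ 3
[369.26864474 257.4325923 ] [368.70424096 260.77224221]
```

```bash
ls pics | grep sd_; python3 - <<'E'
from h import *
p=imaging.capture("side");s=imaging.capture("scene");cv2.imwrite("pics/sd_end.png",p["color"])
up=8;f=lambda x:cv2.resize(x,None,fx=up,fy=up,interpolation=cv2.INTER_CUBIC)
def proj(X):
    c=rot(p).T@(np.array(X,float)-np.array(p["eye"]));k=np.array(p["intrinsics"])@c;return k[:2]/k[2]
A=cv2.imread("pics/sd_30.60.png")
for n,X in(("block L",(540,-305,108)),("block front",(566,-314,108)),("dome",(560,-325,80)),("flange",(540,-340,60)),("base",(480,-340,8))):
  for im,nm in(("pics/sd_31.57.png","31"),("pics/sd_33.55.png","33"),("pics/sd_34.15.png","34"),("pics/sd_35.38.png","35"),("pics/sd_end.png","end")):
    B=cv2.imread(im)
    if B is None: continue
    u,v=proj(X).round().astype(int);h=8 if n!="dome" else 9
    t=f(A[v-h:v+h,u-h:u+h]);q=f(B[v-h-4:v+h+7,u-h-4:u+h+5]);r=cv2.matchTemplate(q,t,cv2.TM_CCOEFF_NORMED);_,m,_,l=cv2.minMaxLoc(r)
    print(n,(u,v),nm,l[0]/up-4,l[1]/up-4,round(m,2))
for q,nm in((p,"side"),(s,"scene")):print(nm,[(np.round(k["centre"]),round(k["p"],2)) for k in finder.look_for(q,"block")[:6]])
E
```

```text
sd_30.60.png
sd_31.57.png
sd_33.55.png
sd_34.15.png
sd_35.38.png
sd_36.23.png
block L (np.int64(363), np.int64(277)) 31 0.0 0.125 0.96
block L (np.int64(363), np.int64(277)) 33 -0.125 1.75 0.89
block L (np.int64(363), np.int64(277)) 34 -0.125 1.5 0.89
block L (np.int64(363), np.int64(277)) 35 -0.25 2.75 0.88
block L (np.int64(363), np.int64(277)) end -0.375 2.75 0.87
block front (np.int64(374), np.int64(274)) 31 0.125 0.125 0.82
block front (np.int64(374), np.int64(274)) 33 0.5 1.0 0.73
block front (np.int64(374), np.int64(274)) 34 0.5 0.875 0.74
block front (np.int64(374), np.int64(274)) 35 0.875 1.75 0.65
block front (np.int64(374), np.int64(274)) end 0.875 1.75 0.65
dome (np.int64(374), np.int64(287)) 31 0.0 0.0 1.0
dome (np.int64(374), np.int64(287)) 33 0.0 0.5 0.98
dome (np.int64(374), np.int64(287)) 34 0.0 0.375 0.99
dome (np.int64(374), np.int64(287)) 35 0.125 0.25 0.93
dome (np.int64(374), np.int64(287)) end 0.125 0.25 0.92
flange (np.int64(372), np.int64(301)) 31 0.0 0.0 1.0
flange (np.int64(372), np.int64(301)) 33 0.0 0.25 0.96
flange (np.int64(372), np.int64(301)) 34 0.0 0.125 0.97
flange (np.int64(372), np.int64(301)) 35 0.0 0.125 0.89
flange (np.int64(372), np.int64(301)) end 0.0 0.125 0.89
base (np.int64(351), np.int64(329)) 31 0.0 0.0 1.0
base (np.int64(351), np.int64(329)) 33 0.0 0.0 1.0
base (np.int64(351), np.int64(329)) 34 0.0 0.0 0.99
base (np.int64(351), np.int64(329)) 35 0.0 0.0 1.0
base (np.int64(351), np.int64(329)) end 0.0 0.0 1.0
side [(array([192., 194.]), 0.78), (array([186., 246.]), 0.71), (array([363., 275.]), 0.65), (array([248., 216.]), 0.52)]
scene [(array([260., 220.]), 0.86), (array([195., 208.]), 0.77), (array([364., 241.]), 0.6), (array([211., 251.]), 0.49)]
```

The block came down about 6 mm and then stopped while the squeeze rose from 12 to 19 N. The trigger is still short of its stop, so the mould is shut under a gentle hold.

```bash
python3 -m crank '[0.62,0,0,0,0, 0.62,0,0,0,0]' && python3 -c "
from workcell import env
print(env.hand_in())"
```

```text
time_s: 36.78
eef_pos: [620.9, -289.7, 283.8]
ee_rot: [0.676, 0.737, 0.001, 0.002]
wrist_force: [1.0, 2.7, 11.1]
opening: 40.4
finger_force: 19.3
the job is handed in; nothing more can be done
None
```

The job is handed in at about 37 s: the block is on the dome, the carriage is home, and the trigger is held with about 19 N; camera and force readings indicate the mould is shut, and no verdict came back.

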